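Pump the air out of the tomato box

ROBOT

A 6-joint arm with a two-finger parallel gripper is mounted at the origin on a cart in front of the work surface, level with it; the furniture and walls round the work are solid. World frame = base frame: x ahead of the robot, y to its left, z up, the work surface at z = 0. Lengths are in m, angles in rad, forces in N, time in s.
With the tool pointing down it reaches from about 0.325 to 0.9 m from the base axis. Payload 6.1 kg.
Tool frame: the origin (TCP) lies on the mounting face of the last link; the fingertips stand 182 mm ahead of it and the grasp point (between the pads) lies 164 mm ahead of it; z points along the fingers, y is the direction in which the jaws open and shut (so a half turn about z gives the same grasp; the last joint's range is limited). The gripper opens to 87 mm and grips with 3 to 60 N. Pads are 19 mm wide; open, the fingers measure 117 mm over their backs; the gripper's body (75 mm by 190 mm) begins 51 mm behind the grasp point.
Start: joints at [1.035, 0.22, 1.526, -0, 1.395, -0.126], TCP at [0.249, 0.573, 0.405] pointing down, gripper open.
Joint ranges: [-2.98, 2.98], [-0.91, 2.08], [0.09, 2.57], [-1.24, 4.39], [0.2, 2.65], [-2.68, 2.68]. Speed limits (rad/s): [2.57, 2.57, 3.01, 3.14, 3.14, 3.14].

INTERFACE

Orientations are given as a 3x3 rotation matrix whose columns are the frame's x, y, z axes.
In Python, from bench import r, viewer gives the robot as it stands.
- The arm moves only by the shell command python3 -m creep 'ROWS' [FORCE]. ROWS is JSON, a list of rows, each an object with "rotation": the turn, a rotation vector about the tool's x, y, z in degrees, a list of three; "translation": the shift along the tool's x, y, z in m, a list of three; "fingers": the finger opening in m, from 0 to 0.087. A call has 1 to 8 rows; each row shifts and turns the commanded pose from where the row before left it, along the tool's axes as they then stand; what a row does not reach is not made up. A row lasts 1/12 s, in which the tool goes at most 41.7 mm and 7.16 degrees, less where a joint would pass 70% of its speed; a pose out of reach is approached as far as the arm can. A call with a gripper value outside its range is refused whole. The fingers move at their own pace and stop on an object; FORCE is the grip in N (left out, the last holds). Time passes only in rows, so rows that do not move let the fingers close. It gives the time, the measured TCP pose, the force and the opening at its end, in the units of the state.
- r.observe(): the state, without advancing time (a new reading comes with each control period).
- viewer.get_image(name): name is "side" or "top"; returns a dict with "pixels" (420x560x3 uint8, red, green, blue), "depth" (420x560 float32, m along the optical axis (not along the pixel's ray), 0 where there is no reading), "fx", "fy", "cx", "cy" (pixels), "rvec" (rotation vector, rad) and "tvec" (3), from world to camera coordinates, as OpenCV has them. Camera axes: x right, y down, z forward; pixel columns grow to the right and rows downward; lengths in m; the calibration is good to about 2 mm. A picture is of the moment at which its call begins.
- r.finish_job(): hands the job in, once; it reports no verdict.
The state is a dict: "time": time; "joint_pos": joint angles; "qvel": joint speeds; "effort": joint torques, N m; "ee_pos": TCP position; "tcp_rot": TCP orientation; "ft_force": force on the tool from outside, world axes, zero at the start; "torque": the same for the moment, N m; "grip_width": opening from 0.0 (shut) to 1.0 (fully open).
Only numpy, scipy, OpenCV 4.12 (cv2) and the standard library are available. Lean on these libraries where they do the work, as an engineer would, in place of code of your own. Each camera call takes 0.05 s, during which the arm holds its last target.

TASK

Two clear vacuum food boxes stand on the worktop, one full of red tomatoes and one of yellow lemons. Pump the lever on the lid of the tomato box through at least three full strokes, pressing it all the way down and letting it spring all the way back up each time. Finish with the lever up and let go, and neither work the lemon box's lever nor shift either box from its place.

Things in the scene. Friction and masses are not known exactly. Their poses are not given: they have to be found in the camera images.
- tomato_box: The clear box filled with red tomatoes, 166 x 106 mm over its grey-rimmed lid, whose top is at 77 mm, loose on the worktop, about 0.9 kg. Origin at the centre of its underside; z up; the lever on the lid runs along its own -x from a pivot at x = +60 mm, z = 95 mm. The white pump lever with its blue end pad is the only moving part.
- tomato_pad (a point): Centre of the upper face of the blue press pad (50 mm long, 30 mm wide) at the free end of the tomato box's lever, 125 mm from the pivot; it moves with the lever. With the lever up it is about 154 mm above the worktop and 50 mm from the box's centre towards its -x; fully down it is about 101 mm above the worktop and 65 mm from the centre, so it sinks 53 mm and moves 15 mm outwards. Meant to be pressed from above, with closed fingertips for instance.
- tomato_lever (a joint): Angle of the tomato box's lever, rad: 0 = up at rest, 0.44 = fully down against its stop. A spring pushes it back up by itself: pressing takes about 3 N on the pad at the top and 8 N at the bottom.
- lemon_pad (a point): Centre of the upper face of the press pad on the otherwise identical box filled with yellow lemons; leave this one alone. Also near: a microwave oven with small things on top (0.31 m high in all, foremost parts at x = 0.53 m) at the left, y above 0.2 m, and a wall cabinet above x = 0.6 m; come to the boxes from the robot's side, not in a wide swing over the microwave.

How it is judged:
On the way, in this order (a step that is already met when the one before it is completed fails the run):
1. first stroke: the tomato box's lever is pressed down (value of joint tomato_lever above 0.34 rad), for 0.05 s.
2. the lever has come back up (value of joint tomato_lever below 0.09 rad), for 0.05 s.
3. second stroke: down (value of joint tomato_lever above 0.34 rad), for 0.05 s.
4. the lever has come back up (value of joint tomato_lever below 0.09 rad), for 0.05 s.
5. third stroke: down (value of joint tomato_lever above 0.34 rad), for 0.05 s.
At the end, for the whole second after the job is handed in: After three strokes (each beyond 0.34 rad of the lever's 0.44, with returns below 0.09 between) the tomato box's lever is back up (below 0.09 rad) and the box stands at rest and upright within 30 mm of where it was; the lemon box's pad is within 20 mm of where it was (value of joint tomato_lever below 0.09 rad and angle between tomato_box's own z axis and vertical below 0.1 rad and distance of tomato_box from where it was at the start of the episode below 0.03 m and linear speed of tomato_box below 0.02 m/s and distance of lemon_pad from where it was at the start of the episode below 0.02 m); the robot touches nothing.
It fails at once if the lemon box's lever worked or that box shifted (its pad moves more than 20 mm) (distance of lemon_pad from where it was at the start of the episode above 0.02 m).
It fails at once if the tomato box shifted by more than 30 mm (distance of tomato_box from where it was at the start of the episode above 0.03 m).
It also fails if it takes over 38 s, if anything falls off the work surface, if the arm or the gripper's body presses on something with over 40 N, if the wrist force passes 120 N, or if a joint passes its speed limit or range.

## Working session

There is one attempt and no reset: what is moved stays moved. The work goes in short steps, Python scripts to look and compute and a shell command to move; the robot and the scene stay as the last step left them, time stands still between calls to the robot, and variables do not carry over. Pictures are saved under pics/ and viewed, and the job is handed in when it is done.

```bash
mkdir -p pics; ls; python3 - <<'E'
from bench import r, viewer
import cv2,numpy as np
s=r.observe()
for k in s: print(k,np.round(s[k],3).tolist())
for n in("side","top"):
    d=viewer.get_image(n)
    cv2.imwrite(f"pics/{n}0.png",d["pixels"][:,:,::-1])
    np.savez(f"{n}0.npz",**d)
    print(n,d["fx"],d["cx"],d["cy"],d["rvec"],d["tvec"])
E
```

```text
pics
time 0.0
joint_pos [1.035, 0.221, 1.528, 0.0, 1.395, -0.126]
qvel [-0.002, 0.002, -0.001, -0.001, 0.002, 0.001]
effort [0.0, -49.46, -38.739, 0.07, 0.057, -0.0]
ee_pos [0.249, 0.573, 0.404]
tcp_rot [[-0.917, 0.398, -0.001], [0.398, 0.917, -0.002], [0.0, -0.002, -1.0]]
ft_force [-0.248, 0.439, 0.42]
torque [-0.011, -0.009, 0.007]
grip_width 1.001
side 512.3574862468929 268.73174545272917 205.75655924366737 [ 2.28704134 -0.13105151  0.04410737] [-0.51411534  0.1338295   1.20796839]
top 423.0700037692405 283.6842949327758 207.7590963899993 [ 2.14275046 -2.12774967  0.13080644] [0.00544258 0.52156997 0.90186196]
```

View pics/side0.png

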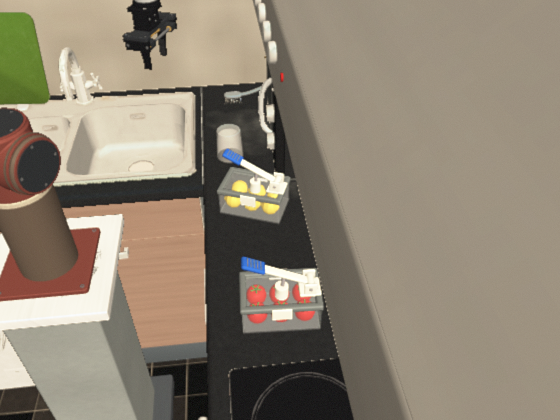

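View pics/top0.png

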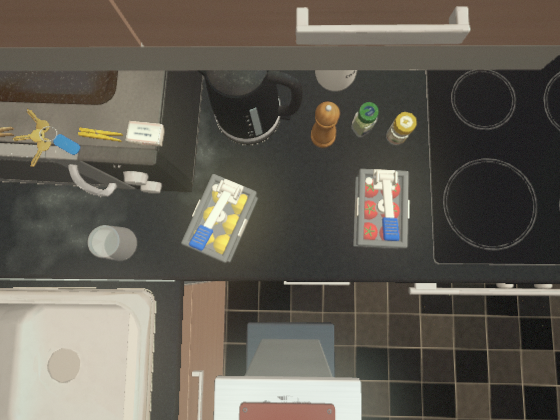

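The side view shows the tomato box's blue pad at about (252,266) and the lemon pad at (233,156). In the top view the tomato pad is at (391,230), its pivot at (387,175), and the lemon pad at (201,237). Next I'll locate the pad in 3D.

```bash
cat > h.py <<'E'
import numpy as np,cv2
def world(d):
    R,_=cv2.Rodrigues(np.array(d["rvec"],float)); t=np.array(d["tvec"],float).ravel()
    v,u=np.mgrid[0:420,0:560]; z=d["depth"].astype(float)
    P=np.stack([(u-d["cx"])/d["fx"]*z,(v-d["cy"])/d["fy"]*z,z],-1)
    return (P-t)@R
def blue(d):
    h=cv2.cvtColor(d["pixels"],cv2.COLOR_RGB2HSV)
    return (h[...,0]>100)&(h[...,0]<125)&(h[...,1]>150)&(h[...,2]>80)&(d["depth"]>0)
E
python3 - <<'E'
from h import *
for n in("side","top"):
    d=dict(np.load(f"{n}0.npz")); W=world(d); m=blue(d)
    k,l,st,c=cv2.connectedComponentsWithStats(m.astype(np.uint8))
    for i in range(1,k):
        if st[i,4]>40:
            P=W[l==i]; print(n,st[i],c[i].round(),'med',np.median(P,0).round(3),P.min(0).round(3),P.max(0).round(3))
            if n=="top":
                q=P-P.mean(0); print('  axis',np.linalg.svd(q,full_matrices=False)[2].round(3).tolist())
    if n=="top":
        # lid rim of tomato box
        M=(W[...,2]>.066)&(W[...,2]<.085)&(np.mgrid[0:420,0:560][1]>340)&(np.mgrid[0:420,0:560][1]<420)&(np.mgrid[0:420,0:560][0]>155)&(np.mgrid[0:420,0:560][0]<260)
        P=W[M]; print(len(P),cv2.minAreaRect((P[:,:2]*1000).astype(np.float32)),P.min(0),P.max(0))
E
```

```text
side [223 149  21  16 112] [232. 157.] med [0.447 0.158 0.151] [ 0.424  0.143 -0.003] [0.481 0.371 0.164]
side [241 257  24  17 211] [252. 266.] med [ 0.463 -0.208  0.154] [ 0.443 -0.216 -0.001] [ 0.5   -0.057  0.164]
top [385 234  14   6  66] [392. 237.] med [ 0.448 -0.198  0.163] [ 0.444 -0.212  0.16 ] [ 0.454 -0.186  0.167]
  axis [[-0.002, -0.999, -0.037], [-0.997, -0.001, 0.08], [-0.08, 0.037, -0.996]]
top [190 241  14   9  52] [196. 245.] med [0.43  0.171 0.163] [0.423 0.16  0.156] [0.438 0.185 0.167]
  axis [[-0.378, -0.922, -0.087], [-0.848, 0.307, 0.431], [0.37, -0.236, 0.898]]
2952 ((518.8301391601562, -200.762939453125), (109.87092590332031, 166.63043212890625), 87.33602142333984) [ 0.4343065  -0.25823262  0.06741498] [ 0.60412626 -0.14453377  0.08495267]
```

```bash
python3 - <<'E'
from h import *
for n in("side","top"):
    d=dict(np.load(f"{n}0.npz")); W=world(d); P=W[d["depth"]>0]
    M=(P[:,2]>.14)&(P[:,0]>.12)&(P[:,0]<.62)&(P[:,1]>-.4)&(P[:,1]<.8); P=P[M]
    H={}
    for p in P:
        k=(int(np.floor(p[1]/.1)),int(np.floor(p[0]/.1))); H.setdefault(k,[]).append(p[2])
    print(n)
    for k in sorted(H): print('y',round(k[0]*.1,1),'x',round(k[1]*.1,1),len(H[k]),round(min(H[k]),2),round(max(H[k]),2))
E
```

```text
side
y -0.3 x 0.4 198 0.14 0.16
y -0.2 x 0.4 125 0.14 0.16
y 0.1 x 0.4 191 0.14 0.16
y 0.2 x 0.5 500 0.14 0.28
y 0.3 x 0.5 239 0.14 0.25
y 0.4 x 0.1 51 0.29 0.33
y 0.4 x 0.2 346 0.29 0.34
y 0.4 x 0.5 34 0.14 0.29
y 0.5 x 0.1 84 0.29 0.39
y 0.5 x 0.2 1223 0.22 0.41
y 0.5 x 0.3 3 0.3 0.32
y 0.5 x 0.5 19 0.14 0.2
y 0.6 x 0.2 333 0.22 0.33
y 0.6 x 0.3 107 0.29 0.33
y 0.6 x 0.5 15 0.14 0.18
top
y -0.3 x 0.4 163 0.14 0.17
y -0.2 x 0.4 218 0.14 0.17
y -0.2 x 0.6 1604 0.57 0.6
y -0.1 x 0.6 1785 0.57 0.6
y 0.1 x 0.4 393 0.14 0.17
y 0.2 x 0.5 2657 0.14 0.31
y 0.2 x 0.6 822 0.14 0.31
y 0.3 x 0.5 2240 0.14 0.3
y 0.3 x 0.6 632 0.28 0.3
y 0.4 x 0.5 1617 0.14 0.29
y 0.4 x 0.6 577 0.28 0.3
y 0.5 x 0.5 277 0.14 0.26
```

The corridor at the current height is clear. I'll turn the tool so the jaws lie along world y and close the fingers.

```bash
python3 -m creep '[{"rotation":[0,0,-5.9],"translation":[0,0,0],"fingers":0},{"rotation":[0,0,-5.9],"translation":[0,0,0],"fingers":0},{"rotation":[0,0,-5.9],"translation":[0,0,0],"fingers":0},{"rotation":[0,0,-5.8],"translation":[0,0,0],"fingers":0}]' 20; python3 -c "
from bench import r
s=r.observe();print(s['tcp_rot'],s['joint_pos'])"
```

```text
time: 0.43
ee_pos: [0.2489, 0.5731, 0.4041]
tcp_rot: [[-1.0, -0.005, -0.001], [-0.005, 1.0, -0.001], [0.001, -0.001, -1.0]]
ft_force: [-0.2, -0.1, 1.5]
grip_width: 0.781
[[-9.99984801e-01 -5.48084334e-03 -5.97834271e-04]
 [-5.48023230e-03  9.99984464e-01 -1.01897541e-03]
 [ 6.03409828e-04 -1.01568365e-03 -9.99999302e-01]] [ 1.03489243e+00  2.20945144e-01  1.52715860e+00 -6.38402289e-06
  1.39467030e+00 -5.41383337e-01]
```

```bash
python3 -m creep '[{"rotation":[0,0,0],"translation":[-0.009,-0.032,0],"fingers":0},{"rotation":[0,0,0],"translation":[-0.009,-0.032,0],"fingers":0},{"rotation":[0,0,0],"translation":[-0.009,-0.032,0],"fingers":0},{"rotation":[0,0,0],"translation":[-0.009,-0.032,0],"fingers":0},{"rotation":[0,0,0],"translation":[-0.009,-0.032,0],"fingers":0},{"rotation":[0,0,0],"translation":[-0.009,-0.032,0],"fingers":0},{"rotation":[0,0,0],"translation":[-0.009,-0.032,0],"fingers":0},{"rotation":[0,0,0],"translation":[-0.009,-0.032,0],"fingers":0}]'
python3 -m creep '[{"rotation":[0,0,0],"translation":[-0.009,-0.032,0],"fingers":0},{"rotation":[0,0,0],"translation":[-0.009,-0.032,0],"fingers":0},{"rotation":[0,0,0],"translation":[-0.009,-0.032,0],"fingers":0},{"rotation":[0,0,0],"translation":[-0.009,-0.032,0],"fingers":0},{"rotation":[0,0,0],"translation":[-0.009,-0.032,0],"fingers":0},{"rotation":[0,0,0],"translation":[-0.009,-0.032,0],"fingers":0},{"rotation":[0,0,0],"translation":[-0.009,-0.032,0],"fingers":0},{"rotation":[0,0,0],"translation":[-0.009,-0.032,0],"fingers":0}]'
```

```text
time: 1.1
ee_pos: [0.321, 0.3157, 0.4043]
tcp_rot: [[-1.0, -0.001, -0.0], [-0.001, 1.0, -0.0], [0.0, -0.0, -1.0]]
ft_force: [0.2, -0.6, 0.9]
grip_width: 0.173
time: 1.77
ee_pos: [0.393, 0.0597, 0.4046]
tcp_rot: [[-1.0, -0.0, 0.0], [-0.0, 1.0, 0.0], [-0.0, 0.0, -1.0]]
ft_force: [0.9, 0.4, -0.4]
grip_width: 0.007
```

```bash
python3 -m creep '[{"rotation":[0,0,0],"translation":[-0.009,-0.033,0],"fingers":0},{"rotation":[0,0,0],"translation":[-0.009,-0.033,0],"fingers":0},{"rotation":[0,0,0],"translation":[-0.009,-0.033,0],"fingers":0},{"rotation":[0,0,0],"translation":[-0.009,-0.033,0],"fingers":0},{"rotation":[0,0,0],"translation":[-0.009,-0.033,0],"fingers":0},{"rotation":[0,0,0],"translation":[-0.009,-0.033,0],"fingers":0},{"rotation":[0,0,0],"translation":[-0.009,-0.033,0],"fingers":0},{"rotation":[0,0,0],"translation":[-0.009,-0.028,0],"fingers":0}]'
python3 -m creep '[{"rotation":[0,0,0],"translation":[0,0,0.02],"fingers":0},{"rotation":[0,0,0],"translation":[0,0,0.015],"fingers":0},{"rotation":[0,0,0],"translation":[0,0,0],"fingers":0}]'
python3 - <<'E'
from bench import r, viewer
import cv2
for n in("side","top"):
    d=viewer.get_image(n)
    cv2.imwrite(f"pics/{n}1.png",cv2.resize(d["pixels"][130:340,180:460,::-1],None,fx=2.5,fy=2.5))
E
```

```text
time: 2.43
ee_pos: [0.4652, -0.1999, 0.4043]
tcp_rot: [[-1.0, 0.001, -0.001], [0.001, 1.0, 0.0], [0.001, 0.0, -1.0]]
ft_force: [0.4, 0.3, 0.9]
grip_width: 0.006
time: 2.68
ee_pos: [0.4641, -0.1977, 0.3658]
tcp_rot: [[-1.0, 0.001, -0.006], [0.001, 1.0, 0.004], [0.006, 0.004, -1.0]]
ft_force: [-0.2, 0.2, -0.8]
grip_width: 0.004
```

View pics/side1.png

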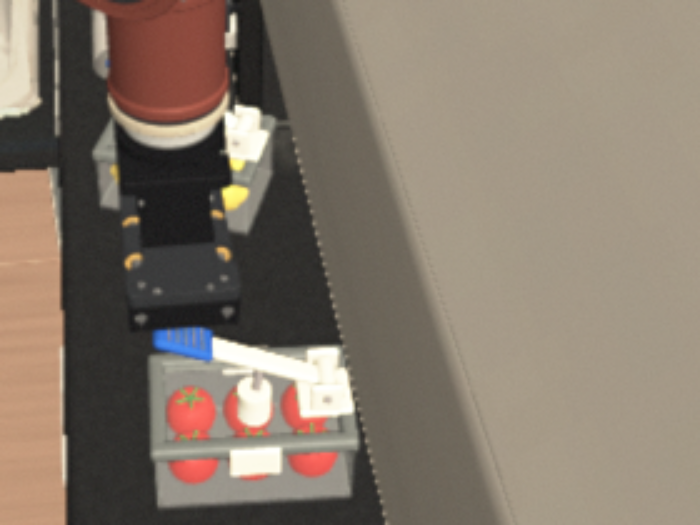

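View pics/top1.png

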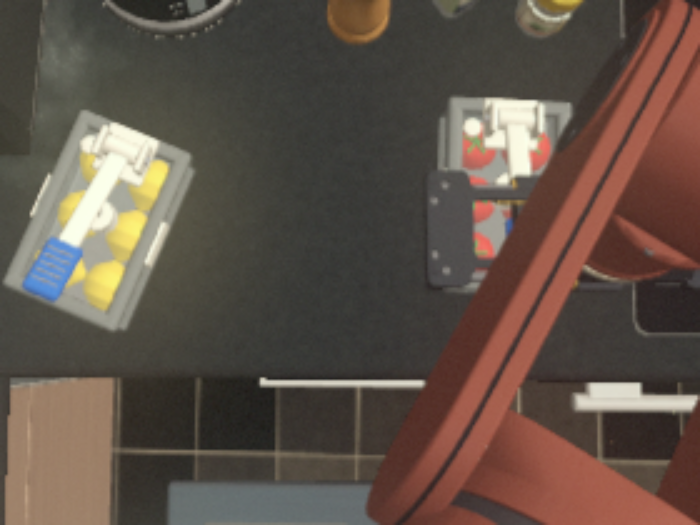

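The side view (crop) shows the gripper above the blue pad (180,345), with the lever up. In the top crop the lemon box is undisturbed at (100,220). I'll go down for the first stroke, following the pad's arc outwards.

```bash
python3 -m creep '[{"rotation":[0,0,0],"translation":[0,0,0.01],"fingers":0},{"rotation":[0,0,0],"translation":[0,0,0.01],"fingers":0},{"rotation":[0,0,0],"translation":[0,0,0.005],"fingers":0},{"rotation":[0,0,0],"translation":[0,0,0],"fingers":0}]'
python3 -m creep '[{"rotation":[0,0,0],"translation":[0.002,0,0.009],"fingers":0},{"rotation":[0,0,0],"translation":[0.002,0,0.009],"fingers":0},{"rotation":[0,0,0],"translation":[0.002,0,0.009],"fingers":0},{"rotation":[0,0,0],"translation":[0.002,0,0.009],"fingers":0},{"rotation":[0,0,0],"translation":[0,0,0],"fingers":0}]'
python3 - <<'E'
from bench import r, viewer
import cv2
d=viewer.get_image("side")
cv2.imwrite(f"pics/side2.png",cv2.resize(d["pixels"][130:340,180:460,::-1],None,fx=2.5,fy=2.5))
E
```

```text
time: 3.12
ee_pos: [0.4649, -0.1971, 0.3433]
tcp_rot: [[-1.0, -0.001, -0.002], [-0.001, 1.0, 0.001], [0.002, 0.001, -1.0]]
ft_force: [-0.7, 0.4, -0.4]
grip_width: 0.007
time: 3.53
ee_pos: [0.4566, -0.1977, 0.3071]
tcp_rot: [[-1.0, -0.0, -0.001], [-0.0, 1.0, 0.0], [0.001, 0.0, -1.0]]
ft_force: [-1.7, -0.6, 5.7]
grip_width: 0.001
```

View pics/side2.png

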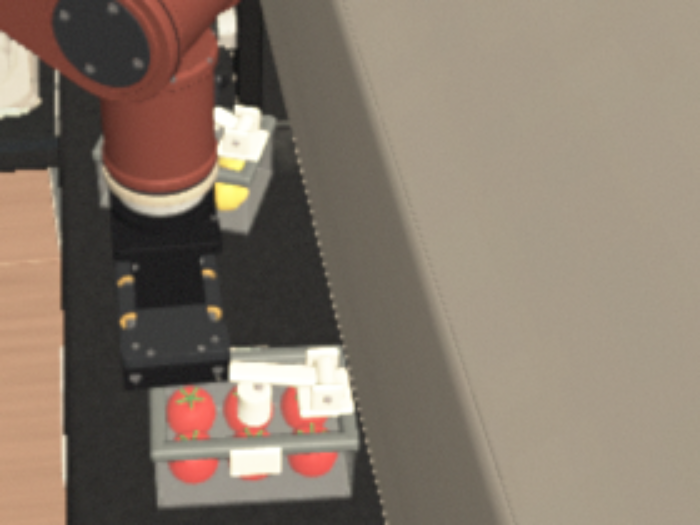

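The lever (now at about (265,375) in the crop) is going down under 5.7 N, and the box looks unmoved. I'll finish the stroke.

```bash
python3 -m creep '[{"rotation":[0,0,0],"translation":[0.002,0,0.009],"fingers":0},{"rotation":[0,0,0],"translation":[0.001,0,0.008],"fingers":0},{"rotation":[0,0,0],"translation":[0,0,0.003],"fingers":0},{"rotation":[0,0,0],"translation":[0,0,0],"fingers":0}]'
python3 - <<'E'
from bench import r, viewer
import cv2
d=viewer.get_image("side")
cv2.imwrite(f"pics/side3.png",cv2.resize(d["pixels"][130:340,180:460,::-1],None,fx=2.5,fy=2.5))
print(r.observe()["ft_force"])
from h import *
W=world(d)
# lever white strip profile between box pad and pivot
h=cv2.cvtColor(d["pixels"],cv2.COLOR_RGB2HSV)
m=(h[...,1]<40)&(h[...,2]>190)&(W[...,2]>.085)&(W[...,0]>.45)&(W[...,0]<.62)&(abs(W[...,1]+.2)<.06)
P=W[m]
for a in np.arange(.46,.6,.01):
    q=P[(P[:,0]>=a)&(P[:,0]<a+.01)]
    if len(q): print(round(a,2),len(q),np.median(q,0).round(3))
E
```

```text
time: 3.92
ee_pos: [0.4544, -0.198, 0.289]
tcp_rot: [[-1.0, -0.0, 0.001], [-0.0, 1.0, -0.001], [-0.001, -0.001, -1.0]]
ft_force: [-1.1, -0.7, 7.3]
grip_width: 0.003
[-2.76015472 -0.59085479  6.42647628]
0.46 12 [ 0.465 -0.228  0.294]
0.47 8 [ 0.473 -0.223  0.291]
0.49 2 [ 0.5   -0.21   0.098]
0.5 40 [ 0.506 -0.207  0.101]
0.51 54 [ 0.515 -0.208  0.1  ]
0.52 55 [ 0.525 -0.207  0.099]
0.53 44 [ 0.534 -0.206  0.1  ]
0.54 41 [ 0.545 -0.207  0.1  ]
0.55 39 [ 0.555 -0.207  0.099]
0.56 78 [ 0.566 -0.211  0.099]
0.57 108 [ 0.575 -0.214  0.102]
0.58 92 [ 0.584 -0.211  0.102]
0.59 8 [ 0.591 -0.189  0.098]
```

View pics/side3.png

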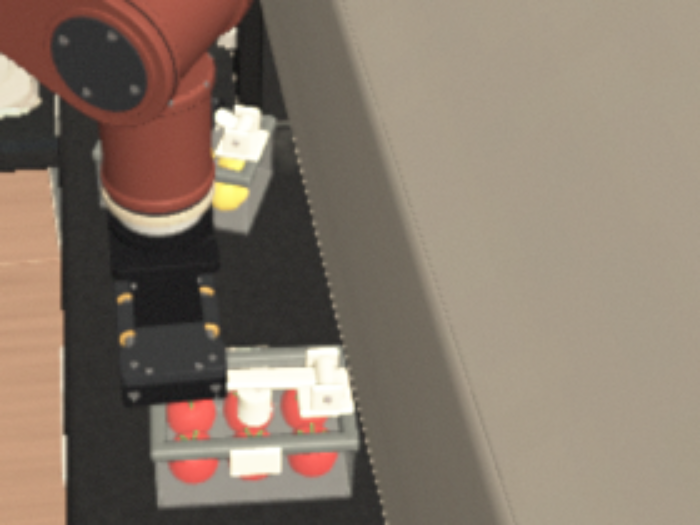

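The lever is now nearly flat along row 377 of the crop, and the box hasn't moved. The force is still below the stop level, so I'll press 3 mm more for margin.

```bash
python3 -m creep '[{"rotation":[0,0,0],"translation":[0,0,0.003],"fingers":0},{"rotation":[0,0,0],"translation":[0,0,0],"fingers":0},{"rotation":[0,0,0],"translation":[0,0,0],"fingers":0}]'
python3 -m creep '[{"rotation":[0,0,0],"translation":[0,0,0.002],"fingers":0},{"rotation":[0,0,0],"translation":[0,0,0],"fingers":0},{"rotation":[0,0,0],"translation":[0,0,0],"fingers":0}]'
```

```text
time: 4.22
ee_pos: [0.4543, -0.1979, 0.2865]
tcp_rot: [[-1.0, -0.0, 0.0], [-0.0, 1.0, -0.001], [-0.0, -0.001, -1.0]]
ft_force: [-2.3, -0.5, 6.6]
grip_width: 0.006
time: 4.47
ee_pos: [0.4543, -0.1979, 0.2845]
tcp_rot: [[-1.0, -0.0, -0.0], [-0.0, 1.0, -0.001], [0.0, -0.001, -1.0]]
ft_force: [-3.3, -0.0, 7.2]
grip_width: 0.004
```

Fingertip is at z = 0.1025 m, almost at the stop. Now I'll raise along the reverse path until clear of the pad and check that the lever is up.

```bash
python3 -m creep '[{"rotation":[0,0,0],"translation":[-0.002,0,-0.012],"fingers":0},{"rotation":[0,0,0],"translation":[-0.002,0,-0.012],"fingers":0},{"rotation":[0,0,0],"translation":[-0.002,0,-0.012],"fingers":0},{"rotation":[0,0,0],"translation":[-0.002,0,-0.012],"fingers":0},{"rotation":[0,0,0],"translation":[-0.002,0,-0.012],"fingers":0},{"rotation":[0,0,0],"translation":[0,0,-0.01],"fingers":0},{"rotation":[0,0,0],"translation":[0,0,-0.01],"fingers":0},{"rotation":[0,0,0],"translation":[0,0,0],"fingers":0}]'
python3 - <<'E'
from bench import r, viewer
import cv2
d=viewer.get_image("side")
cv2.imwrite(f"pics/side4.png",cv2.resize(d["pixels"][130:340,180:460,::-1],None,fx=2.5,fy=2.5))
print(r.observe()["ft_force"])
E
```

```text
time: 5.13
ee_pos: [0.4646, -0.1978, 0.3657]
tcp_rot: [[-1.0, -0.001, 0.002], [-0.001, 1.0, -0.001], [-0.002, -0.001, -1.0]]
ft_force: [0.6, -0.4, 1.0]
grip_width: 0.002
[-0.30955548  0.59528165 -0.40363878]
```

View pics/side4.png

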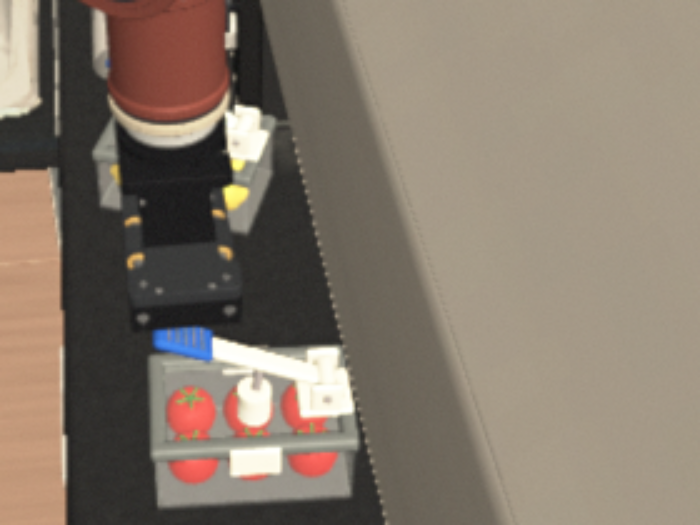

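The lever is back up, with the pad again at (183,345) in the crop, the box in the same place and no force. Second and third strokes:

```bash
python3 -m creep '[{"rotation":[0,0,0],"translation":[0,0,0.02],"fingers":0},{"rotation":[0,0,0],"translation":[0.002,0,0.012],"fingers":0},{"rotation":[0,0,0],"translation":[0.002,0,0.012],"fingers":0},{"rotation":[0,0,0],"translation":[0.002,0,0.012],"fingers":0},{"rotation":[0,0,0],"translation":[0.002,0,0.012],"fingers":0},{"rotation":[0,0,0],"translation":[0.002,0,0.012],"fingers":0},{"rotation":[0,0,0],"translation":[0,0,0],"fingers":0},{"rotation":[0,0,0],"translation":[0,0,0],"fingers":0}]'
python3 -m creep '[{"rotation":[0,0,0],"translation":[0,0,0],"fingers":0},{"rotation":[0,0,0],"translation":[0,0,0],"fingers":0}]'
```

```text
time: 5.85
ee_pos: [0.454, -0.1975, 0.2835]
tcp_rot: [[-1.0, -0.0, -0.001], [-0.0, 1.0, 0.001], [0.001, 0.001, -1.0]]
ft_force: [-1.8, 2.0, 8.6]
grip_width: 0.007
time: 6.02
ee_pos: [0.454, -0.1974, 0.2835]
tcp_rot: [[-1.0, -0.0, -0.001], [-0.0, 1.0, 0.001], [0.001, 0.001, -1.0]]
ft_force: [-1.8, 1.2, 8.7]
grip_width: 0.007
```

```bash
python3 -m creep '[{"rotation":[0,0,0],"translation":[-0.002,0,-0.012],"fingers":0},{"rotation":[0,0,0],"translation":[-0.002,0,-0.012],"fingers":0},{"rotation":[0,0,0],"translation":[-0.002,0,-0.012],"fingers":0},{"rotation":[0,0,0],"translation":[-0.002,0,-0.012],"fingers":0},{"rotation":[0,0,0],"translation":[-0.002,0,-0.012],"fingers":0},{"rotation":[0,0,0],"translation":[0,0,-0.02],"fingers":0},{"rotation":[0,0,0],"translation":[0,0,0],"fingers":0},{"rotation":[0,0,0],"translation":[0,0,0],"fingers":0}]'
python3 - <<'E'
from bench import r, viewer
from h import *
d=viewer.get_image("side"); m=blue(d); W=world(d)
m[:240]=0
print(m.sum(),np.median(W[m],0).round(3),r.observe()["ft_force"])
E
python3 -m creep '[{"rotation":[0,0,0],"translation":[0,0,0.02],"fingers":0},{"rotation":[0,0,0],"translation":[0.002,0,0.012],"fingers":0},{"rotation":[0,0,0],"translation":[0.002,0,0.012],"fingers":0},{"rotation":[0,0,0],"translation":[0.002,0,0.012],"fingers":0},{"rotation":[0,0,0],"translation":[0.002,0,0.012],"fingers":0},{"rotation":[0,0,0],"translation":[0.002,0,0.012],"fingers":0},{"rotation":[0,0,0],"translation":[0,0,0],"fingers":0},{"rotation":[0,0,0],"translation":[0,0,0],"fingers":0}]'
python3 -m creep '[{"rotation":[0,0,0],"translation":[0,0,0],"fingers":0},{"rotation":[0,0,0],"translation":[0,0,0],"fingers":0}]'
```

```text
time: 6.68
ee_pos: [0.4644, -0.1977, 0.3643]
tcp_rot: [[-1.0, -0.0, 0.001], [-0.0, 1.0, -0.001], [-0.001, -0.001, -1.0]]
ft_force: [-1.1, 0.9, 0.0]
grip_width: 0.004
167 [ 0.466 -0.211  0.152] [-0.89080751  0.39980176 -1.11627393]
time: 7.4
ee_pos: [0.4539, -0.1974, 0.2834]
tcp_rot: [[-1.0, -0.0, -0.001], [-0.0, 1.0, 0.002], [0.001, 0.002, -1.0]]
ft_force: [-1.9, 2.3, 9.4]
grip_width: 0.008
time: 7.57
ee_pos: [0.4539, -0.1974, 0.2834]
tcp_rot: [[-1.0, -0.0, -0.001], [-0.0, 1.0, 0.001], [0.001, 0.001, -1.0]]
ft_force: [-2.3, 2.5, 9.9]
grip_width: 0.002
```

Three strokes done, each to the bottom. Now I'll raise, back up well clear and check.

```bash
python3 -m creep '[{"rotation":[0,0,0],"translation":[-0.002,0,-0.012],"fingers":0},{"rotation":[0,0,0],"translation":[-0.002,0,-0.012],"fingers":0},{"rotation":[0,0,0],"translation":[-0.002,0,-0.012],"fingers":0},{"rotation":[0,0,0],"translation":[-0.002,0,-0.012],"fingers":0},{"rotation":[0,0,0],"translation":[-0.002,0,-0.012],"fingers":0},{"rotation":[0,0,0],"translation":[0,0,-0.02],"fingers":0},{"rotation":[0,0,0],"translation":[0,0,-0.02],"fingers":0},{"rotation":[0,0,0],"translation":[0,0,-0.02],"fingers":0}]'
python3 -m creep '[{"rotation":[0,0,0],"translation":[0.01,0,-0.02],"fingers":0},{"rotation":[0,0,0],"translation":[0.02,0,-0.01],"fingers":0},{"rotation":[0,0,0],"translation":[0.02,0,0],"fingers":0},{"rotation":[0,0,0],"translation":[0.02,0,0],"fingers":0},{"rotation":[0,0,0],"translation":[0.01,0,0],"fingers":0},{"rotation":[0,0,0],"translation":[0,0,0],"fingers":0},{"rotation":[0,0,0],"translation":[0,0,0],"fingers":0}]'
python3 - <<'E'
from bench import r, viewer
from h import *
d=viewer.get_image("side"); W=world(d)
for a,b in((0,240),(240,420)):
  for nm,D in(("start",dict(np.load("side0.npz"))),("now",d)):
    m=blue(D); m[:a]=0; m[b:]=0; print(nm,m.sum(),np.median(world(D)[m],0).round(3))
t=viewer.get_image("top"); cv2.imwrite("pics/end.png",np.hstack([cv2.resize(x["pixels"][130:340,180:460,::-1],(400,300)) for x in(d,t)]))
s=r.observe();print(s["ft_force"],s["time"],np.abs(s["qvel"]).max())
E
```

```text
time: 8.23
ee_pos: [0.4638, -0.1974, 0.4038]
tcp_rot: [[-1.0, -0.0, -0.003], [-0.0, 1.0, 0.001], [0.003, 0.001, -1.0]]
ft_force: [0.1, -0.4, 0.3]
grip_width: 0.0
time: 8.82
ee_pos: [0.3841, -0.1977, 0.4336]
tcp_rot: [[-1.0, 0.001, 0.0], [0.001, 1.0, 0.0], [-0.0, 0.0, -1.0]]
ft_force: [0.3, 1.4, 0.1]
grip_width: 0.003
start 116 [0.446 0.158 0.151]
now 114 [0.446 0.158 0.151]
start 211 [ 0.463 -0.208  0.154]
now 211 [ 0.462 -0.208  0.154]
[-0.06445121  0.58439769 -0.9646313 ] 8.9167 0.009524732078551314
```

View pics/end.png

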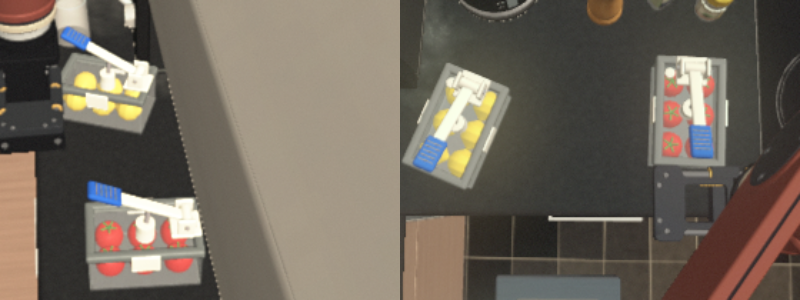

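Both levers are up: the tomato pad is at (105,192) on the left and (702,142) on the right, and the lemon pad at (75,38) and (431,153). Both boxes are in place and the gripper is clear, so I'll hand in.

```bash
python3 -c "
from bench import r
print(r.finish_job())"
```

```text
the job is handed in; nothing more can be done
None
```

I pressed the tomato box's lever down three times with closed fingertips and handed the job in at about 8.9 s. `finish_job` gives no verdict, so the result rests on my own checks.

- **Strokes:** each went down to a fingertip height of about 0.102 m, close to the stop, with 7–10 N on the tool. That works out to a lever angle of roughly 0.43 rad. I worked the angle out from the fingertip height, as the joint can't be read directly.
- **Returns:** after each stroke I raised the fingers clear of the pad, and the side camera showed the lever back up each time.
- **Final state:** the tomato pad is within about 1 mm of where it started, and the lemon pad shows no shift. The gripper is clear and the tool force is near zero.
- **Disagreement:** the side camera put the tomato pad about 10 mm further to the right (lower y) than the top camera did. I used the top camera's position, and the presses landed properly.

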